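# Record the empty weights of the sample beakers and stack them

## Task

Zero the empty balance with its left key, then record the empty weight of each clean beaker on the mat, from the tallest to the shortest: stand it mouth-down, by itself, in the middle of the pan, let go, and press the right (print) key; then put it on the steel tray, building one straight stack there, all mouth-down, each beaker's rim sitting square on the base rim of the one below, so the tallest is at the bottom. Press the dome keys only until they click, never hard down onto their stops; the number of beakers varies, and the dropper bottles and the jar must be left where they are.

Things in the scene. Friction and masses are not known exactly. Their poses are not given: they have to be found in the camera images.
- balance: bench balance, fixed to the bench: white housing 270 mm deep, 190 mm wide, deck 50 mm high. Origin: centre of its underside; its x runs from the keypad at the front (nearest the robot) to the pan at the back, y to the left as seen from the keypad, z up. It faces the robot within about 0.2 rad.
- pan (a point): centre of the top face of the balance's round steel weighing pan (120 mm across, its top 60 mm above the bench); 155 mm behind the line of the two keys.
- zero_key_top (a point): left key (towards +y) on the balance's front deck: zero. Rubber cap 24 by 30 mm, 10 mm above the deck; this point is the centre of its top and moves with it. Pressed straight down, it resists with up to 6 N at 1.5 mm, snaps and drops below 2 N at 4.2 mm (the click), then stiffens again: 3 N at 5 mm, 7.5 N at 5.6 mm, stop at 7 mm. Springs back when let go.
- zero_key (a joint): how far the zero key is pressed, m: 0 up, past its click from 0.003, more than 0.0056 is pressed too far.
- print_key_top (a point): right key (towards -y), 124 mm from the zero key: print, which records the weight. Rubber cap 24 by 30 mm, 10 mm above the deck; this point is the centre of its top and moves with it. Pressed straight down, it resists with up to 6 N at 1.5 mm, snaps and drops below 2 N at 4.2 mm (the click), then stiffens again: 3 N at 5 mm, 7.5 N at 5.6 mm, stop at 7 mm. Springs back when let go.
- print_key (a joint): how far the print key is pressed, m: 0 up, past its click from 0.003, more than 0.0056 is pressed too far.
- beaker1: the tallest steel sample beaker: a straight-walled open cylinder, 58 mm outside diameter (61 mm at the lip), 84 mm high, 3 mm wall, flat closed base, 140 g or so; mouth-down on the mat at the start. Origin: centre of the open mouth (its underside as it stands), z towards its closed base, so z points up while it is mouth-down and the flat top is 84 mm above the origin.
- beaker2: the second tallest steel sample beaker: a straight-walled open cylinder, 58 mm outside diameter (61 mm at the lip), 68 mm high, 3 mm wall, flat closed base, 120 g or so; mouth-down on the mat at the start. Origin: centre of the open mouth (its underside as it stands), z towards its closed base, so z points up while it is mouth-down and the flat top is 68 mm above the origin. Present in some starts only.
- beaker3: the third tallest steel sample beaker: a straight-walled open cylinder, 58 mm outside diameter (61 mm at the lip), 52 mm high, 3 mm wall, flat closed base, 100 g or so; mouth-down on the mat at the start. Origin: centre of the open mouth (its underside as it stands), z towards its closed base, so z points up while it is mouth-down and the flat top is 52 mm above the origin. Present in some starts only.
- beaker4: the shortest steel sample beaker: a straight-walled open cylinder, 58 mm outside diameter (61 mm at the lip), 38 mm high, 3 mm wall, flat closed base, 80 g or so; mouth-down on the mat at the start. Origin: centre of the open mouth (its underside as it stands), z towards its closed base, so z points up while it is mouth-down and the flat top is 38 mm above the origin. Present in some starts only.
- mat: grey ribbed drying mat, 260 by 240 mm and 4 mm thick, fixed to the bench to the left of the balance, where the beakers stand at the start. Origin: centre of its underside.
- tray: loose steel tray, 180 (x) by 160 (y) mm outside, 16 mm high walls 3 mm thick, about 0.6 kg, to the right of the balance. Origin: centre of its underside.
- tray_in (a point): centre of the tray's inner floor, 3 mm above the tray's underside.
- dropper1: white dropper bottle with a blue label, 32 mm across and 94 mm high, behind the balance on the left: leave alone. Origin: centre of its underside.
- dropper2: white dropper bottle with a blue label, 32 mm across and 94 mm high, behind the balance on the right: leave alone. Origin: centre of its underside.
- jar: small clear jar with a red lid, 52 mm across and 46 mm high, beyond the tray as seen from the robot: leave alone. Origin: centre of its underside.
Things that resemble listed ones, but are neither listed nor needed, are in the scene too. Leave any purple or red look-alike of the beaker1 alone.

How it is judged:
By the outcome, as a careful person would: the job done as asked, in the order asked, and still so for the second after the job is handed in, with the robot touching nothing.
Of beaker2, beaker3, beaker4 only 1 to 2 are there at a start; the rules pass over those that are not, and their reading is None.
At some moment in a run one of tray may be knocked a few centimetres aside while the robot is not near it.
Once in a run the grip may slacken for a moment while it holds something.
It also fails if it takes over 210 s, if anything falls off the work surface, if the arm or the gripper's body presses on something with over 40 N, if the wrist force passes 120 N, or if a joint passes its speed limit or range.

## Robot

A 6-joint arm with a two-finger parallel gripper is mounted at the origin on the work surface. World frame = base frame: x ahead of the robot, y to its left, z up, the work surface at z = 0. Lengths are in mm, angles in degrees, forces in N, time in s.
With the tool pointing down it reaches from about 350 to 850 mm from the base axis. Payload 8.1 kg.
Tool frame: the origin (TCP) lies midway between the tips of the shut fingers; the grasp point (between the pads) lies 19 mm behind it (r.grasp_offset is the distance from the TCP to the grasp point, in mm); z points along the fingers, x is the direction in which the jaws open and shut, and the axes are right-handed (so a half turn about z gives the same grasp; the last joint's range is limited). The gripper opens to 85 mm and grips with 20 to 120 N. Pads are 22 mm wide; open, the fingers measure 114 mm over their backs; the gripper's body (76 mm by 85 mm) begins 54 mm behind the grasp point. The pads swing forward as they close: fully open they stand 13 mm farther back than shut.
Start: joints at [-73.877, 7.471, 85.268, -0, 87.261, -4.893], TCP at [215.198, -560.085, 231.292] pointing down, gripper open.
Joint ranges: [-169.43, 169.43], [-51.17, 129.36], [1.28, 143.12], [-76.62, 256.62], [0, 156.53], [-152.29, 152.29]. Speed limits (degrees/s): [136.94, 136.94, 159.86, 180, 180, 180].

## Interface

Orientations are given as [roll, pitch, yaw] about the fixed x, y, z axes, in that order (R = Rz(yaw) Ry(pitch) Rx(roll)).
In Python, from bench import r, optics, hand_in gives the robot as it stands.
- The arm moves only by the shell command python3 -m pendant 'ROWS' [FORCE]. ROWS is JSON, a list of rows, each a list of 5 numbers: the opening, from 0 (shut) to 1 (fully open), then the shift along the tool's x, y, z in mm, then the turn about the tool's z in degrees. A call has 1 to 10 rows; each row shifts and turns the commanded pose from where the row before left it, along the tool's axes as they then stand; what a row does not reach is not made up. A row lasts 1/10 s, in which the tool goes at most 50 mm and 8.59 degrees, less where a joint would pass 70% of its speed; a pose out of reach is approached as far as the arm can. A call with a gripper value outside its range is refused whole. The fingers move at their own pace and stop on an object; FORCE is the grip in N (left out, the last holds). Time passes only in rows, so rows that do not move let the fingers close. It gives the time, the measured TCP pose, the force and the opening at its end, in the units of the state.
- r.sense(): the state, without advancing time (a new reading comes with each control period).
- optics.snapshot(name): name is "scene" or "top" or "wrist"; returns (picture, depth): 384x512x3 uint8, blue, green, red; 384x512 float32, mm along the optical axis (not along the pixel's ray), 0 where there is no reading.
- optics.camera_params(name): a dict with "camera_matrix" (3x3 intrinsics, pixels), "eye" and "orientation" of the camera in the world. Camera axes: x right, y down, z forward; pixel columns grow to the right and rows downward; lengths in mm; the calibration is good to about 2 mm. A picture is of the moment at which its call begins: read the wrist's pose just before it. camera_params takes no time and is no camera call; for the wrist camera it gives the pose at the moment of the call.
- hand_in(): hands the job in, once; it reports no verdict.
Trained networks look in the newest picture that a camera, given by its name, has taken for a name from the list of things; names that differ only in an ending like _2 or _b are one class to them, and where a whole thing is asked for, a point or a joint stands for the part that bears it (a point fixed in the world has none). Each returns a list of dicts, best first, with "score" (0 to 1); they miss things now and then, are a little off and sometimes report something else, mostly with a low value. They report only what shows in the picture. A call takes as long as a camera call. They do not tell look-alikes from the thing itself.
- optics.search_frame(camera, query): "at" ([x, y, z] in mm, in world coordinates, good to about 4 mm: the middle of the surface that is visible of it).
The state is a dict: "time": time; "joint_pos": joint angles; "qd": joint speeds; "joint_efforts": joint torques, N m; "tool_pos": TCP position; "tcp_rot": TCP orientation; "ft_force": force on the tool from outside, world axes, zero at the start; "wrist_torque": the same for the moment, N m; "finger_gap": finger opening in mm.
Only numpy, scipy, OpenCV 4.12 (cv2) and the standard library are available. Lean on these libraries where they do the work, as an engineer would, in place of code of your own. Each camera call takes 0.05 s, during which the arm holds its last target. There are 200 camera calls.

## Working session

There is one attempt and no reset: what is moved stays moved. The work goes in short steps, Python scripts to look and compute and a shell command to move; the robot and the scene stay as the last step left them, time stands still between calls to the robot, and variables do not carry over. Pictures are saved under pics/ and viewed, about 12 in all and at most 16, crops included, and the job is handed in when it is done.

```bash
ls; mkdir -p pics
cat > h.py <<'E'
import numpy as np, cv2
from bench import r, optics, hand_in
from scipy.spatial.transform import Rotation as R
def cam(n):
    p=optics.camera_params(n); K=np.array(p["camera_matrix"]); o=p["orientation"]; o=np.array(o)
    M=o if o.shape==(3,3) else R.from_euler('xyz',o,degrees=True).as_matrix()
    return K,np.array(p["eye"]),M
def cloud(n):
    K,e,M=cam(n); im,d=optics.snapshot(n)
    v,u=np.mgrid[:d.shape[0],:d.shape[1]]
    P=np.stack([(u-K[0,2])/K[0,0]*d,(v-K[1,2])/K[1,1]*d,d],-1)@M.T+e
    P[d==0]=np.nan
    return im,d,P
def togo(t):
    "shift in tool axes to reach world TCP t"
    s=r.sense(); M=R.from_euler('xyz',s["tcp_rot"],degrees=True).as_matrix()
    return np.round(M.T@(np.array(t)-s["tool_pos"]),1)
E
python3 - <<'E'
from h import *
s=r.sense(); print(s); print(r.grasp_offset, optics.camera_params("top"))
for n in ("top","scene"):
    im,d,P=cloud(n); cv2.imwrite(f"pics/{n}0.png",im); np.save(f"{n}0.npy",P)
    for q in ["balance","pan","zero_key_top","print_key_top","beaker1","beaker2","beaker3","beaker4","mat","tray","tray_in","dropper1","jar"]:
        print(n,q,[(np.round(x["at"]).tolist(),round(x["score"],2)) for x in optics.search_frame(n,q)])
E
```

```text
pics
{'time': 0.0, 'joint_pos': array([-7.38772779e+01,  7.51432305e+00,  8.53303759e+01,  1.60024387e-03,
        8.72625127e+01, -4.89149474e+00]), 'qd': array([-0.08778164, -0.10925865, -0.05227285,  0.04310859,  0.03764726,
       -0.1927458 ]), 'joint_efforts': array([-7.78377416e-04, -5.69390166e+01, -5.00555634e+01, -2.02847787e-04,
        1.47331471e-02, -1.30846374e-05]), 'tool_pos': array([ 215.04892947, -559.53589347,  230.24211962]), 'tcp_rot': array([-1.79989266e+02,  1.06684943e-01, -6.89858511e+01]), 'ft_force': array([0.64026188, 0.5381992 , 0.51047319]), 'wrist_torque': array([ 0.00637048, -0.05240304,  0.01339465]), 'finger_gap': 85.12809393819776}
18.700000000000003 {'camera_matrix': array([[478.70398943,   0.        , 249.87472137],
       [  0.        , 478.70398943, 190.07893476],
       [  0.        ,   0.        ,   1.        ]]), 'eye': array([ 449.14664848,   28.06795333, 1123.58252149]), 'orientation': array([-170.51331677,    0.3428314 ,  -91.12703649])}
top balance [([561.0, -12.0, 50.0], 0.6)]
top pan [([563.0, -9.0, 51.0], 0.94)]
top zero_key_top [([46
[... 1041 characters left out ...]
277.0, 84.0], 0.82), ([588.0, 241.0, 87.0], 0.73)]
scene beaker2 [([462.0, 381.0, 72.0], 0.93), ([720.0, 245.0, 83.0], 0.91), ([815.0, 277.0, 84.0], 0.82), ([588.0, 241.0, 87.0], 0.73)]
scene beaker3 [([462.0, 381.0, 72.0], 0.93), ([720.0, 245.0, 83.0], 0.91), ([815.0, 277.0, 84.0], 0.82), ([588.0, 241.0, 87.0], 0.73)]
scene beaker4 [([462.0, 381.0, 72.0], 0.93), ([720.0, 245.0, 83.0], 0.91), ([815.0, 277.0, 84.0], 0.82), ([588.0, 241.0, 87.0], 0.73)]
scene mat [([522.0, 318.0, 8.0], 0.86)]
scene tray [([526.0, -308.0, 5.0], 0.83)]
scene tray_in [([523.0, -316.0, 8.0], 0.65)]
scene dropper1 [([787.0, 178.0, 56.0], 0.8), ([784.0, -163.0, 44.0], 0.69)]
scene jar [([742.0, -285.0, 48.0], 0.63)]
```

View pics/top0.png

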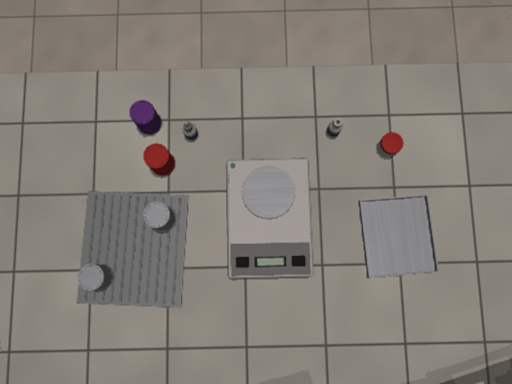

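View pics/scene0.png

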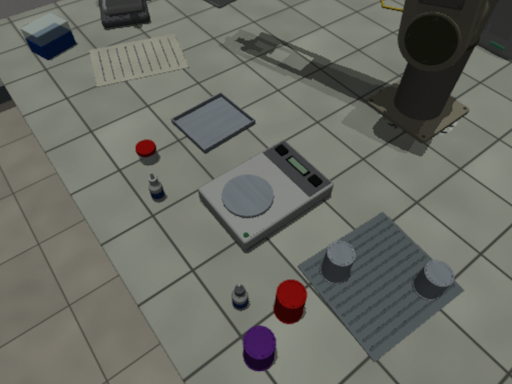

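The pictures show two steel beakers on the mat (top picture pixels 157,215 and 93,278). Red and purple look-alikes stand off the mat at (157,156) and (143,113). The balance is in the middle and the tray is at (397,236).

Run:
```python
from h import *
P=np.load("top0.npy"); im=cv2.imread("pics/top0.png")
def circ(c,rad,minz):
    u,v=c; 
    m=np.zeros(P.shape[:2],bool); m[v-rad:v+rad+1,u-rad:u+rad+1]=1
    z=P[...,2]; zz=z[m&(z>minz)]; h=np.percentile(zz,90)
    q=m&(abs(z-h)<5); Q=P[q]
    (a,b),rd=cv2.minEnclosingCircle(Q[:,:2].astype(np.float32))
    print(c,"h",round(np.median(Q[:,2]),1),"mean",Q[:,:2].mean(0).round(1),"mec",round(a,1),round(b,1),round(rd,1),q.sum())
circ((157,213),22,25); circ((93,276),22,25); circ((269,192),32,54)
g=cv2.cvtColor(im,cv2.COLOR_BGR2GRAY)
for n,(u,v) in dict(zero=(242,262),prnt=(299,261)).items():
    w=P[v-12:v+13,u-12:u+13]; print(n); 
    gg=g[v-12:v+13,u-12:u+13]; q=gg<40; Q=w[q]; print(q.sum(),np.nanmedian(Q,0).round(1),np.nanmean(Q,0).round(1),np.nanmin(Q,0).round(1),np.nanmax(Q,0).round(1))
m=(P[...,2]>10)&(P[...,2]<26)&(P[...,1]<-200)&(P[...,1]>-420)&(P[...,0]>400)&(P[...,0]<640)
print("tray",cv2.minAreaRect(P[m][:,:2].astype(np.float32)),m.sum())
m=(P[...,2]>43)&(P[...,2]<57)&(abs(P[...,1])<150)&(P[...,0]>400)&(P[...,0]<740)
print("bal",cv2.minAreaRect(P[m][:,:2].astype(np.float32)),m.sum())
```

```text
(157, 213) h 87.8 mean [572.3 236.9] mec 572.4 237.0 28.9 513
(93, 276) h 71.8 mean [440.9 381.4] mec 441.3 381.3 29.2 522
(269, 192) h 59.9 mean [621.2  -9.1] mec 621.5 -9.1 59.8 1999
zero
120 [469.1  51.3  59.7] [468.2  50.7  59.7] [458.2  38.   54.1] [478.2  64.5  65.5]
prnt
127 [467.9 -71.7  59.9] [467.9 -71.9  59.9] [457.9 -85.5  54.6] [478.  -58.4  66. ]
tray ((521.4598999023438, -308.41021728515625), (180.46104431152344, 162.27552795410156), 3.4058899879455566) 523
bal ((566.8893432617188, -9.439689636230469), (269.80682373046875, 189.7440643310547), 0.24739773571491241) 7585
```

```bash
python3 -m pendant '[[0,0,0,0,-8.5],[0,0,0,0,-8.5],[0,0,0,0,-8.5],[0,0,0,0,-8.5],[0,0,0,0,-8.5],[0,0,0,0,-8.5],[0,0,0,0,-8.5],[0,0,0,0,-8.5],[0,0,0,0,-1],[0,0,0,0,0]]'
python3 -c "
from h import *
print(r.sense()['joint_pos'],togo([468,51,80]))"
```

```text
time: 2.4
tool_pos: [215.2, -560.1, 231.3]
tcp_rot: [-180.0, 0.0, -0.2]
ft_force: [-0.5, -0.5, 0.4]
finger_gap: 0.1
[-7.38751693e+01  7.47202721e+00  8.52671719e+01 -2.34614388e-04
  8.72609568e+01 -7.36977979e+01] [ 250.9 -611.9  151.3]
```

```bash
python3 -m pendant '[[0,18,-44,0,0],[0,18,-44,0,0],[0,18,-44,0,0],[0,18,-44,0,0],[0,18,-44,0,0],[0,18,-44,0,0],[0,18,-44,0,0],[0,18,-44,0,0],[0,18,-44,0,0],[0,18,-44,0,-0.2]]'; python3 -m pendant '[[0,18,-44,0,0],[0,18,-44,0,0],[0,18,-44,30,0],[0,17,-40,30,0],[0,0,0,40,0],[0,0,0,40,0],[0,0,0,0,0],[0,0,0,0,0]]'
python3 -c "
from h import *
print(togo([468,51,70]))
cv2.imwrite('pics/w1.png',optics.snapshot('wrist')[0])"
```

```text
time: 3.4
tool_pos: [395.5, -118.3, 231.7]
tcp_rot: [180.0, -0.1, -0.0]
ft_force: [1.4, -0.4, -0.7]
finger_gap: -0.2
time: 4.2
tool_pos: [462.1, 45.2, 96.5]
tcp_rot: [180.0, 0.1, 0.1]
ft_force: [0.2, -0.3, 0.1]
finger_gap: -0.1
[ 6.  -5.8 26.5]
```

View pics/w1.png

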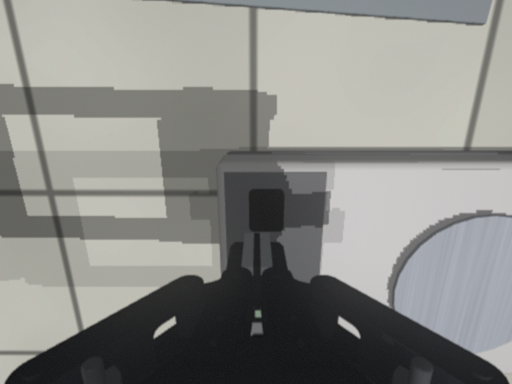

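The wrist view shows the shut fingertips at (257,240), just short of the zero key's cap at (266,210). That matches the computed offset.

```bash
python3 -m pendant '[[0,6,-6,10,0],[0,0,0,10,0],[0,0,0,8,0],[0,0,0,0,0],[0,0,0,0,0]]'; for i in 1; do python3 -m pendant '[[0,0,0,3,0],[0,0,0,2,0],[0,0,0,0,0],[0,0,0,0,0]]'; python3 -m pendant '[[0,0,0,1,0],[0,0,0,0,0]]'; python3 -m pendant '[[0,0,0,1,0],[0,0,0,0,0]]';python3 -m pendant '[[0,0,0,0,0],[0,0,0,0,0]]';  done
```

```text
time: 4.75
tool_pos: [468.5, 51.0, 68.5]
tcp_rot: [180.0, 0.0, 0.2]
ft_force: [1.3, -0.7, 0.7]
finger_gap: 0.1
time: 5.15
tool_pos: [468.5, 51.3, 63.2]
tcp_rot: [-180.0, 0.0, 0.2]
ft_force: [-0.6, 0.3, 0.7]
finger_gap: -0.2
time: 5.35
tool_pos: [468.5, 51.3, 62.1]
tcp_rot: [-180.0, 0.0, 0.2]
ft_force: [0.5, 0.5, -0.2]
finger_gap: 0.1
time: 5.55
tool_pos: [468.5, 51.3, 61.1]
tcp_rot: [180.0, 0.0, 0.2]
ft_force: [-0.5, 0.2, 0.2]
finger_gap: -0.2
time: 5.75
tool_pos: [468.5, 51.3, 61.2]
tcp_rot: [180.0, 0.0, 0.2]
ft_force: [0.5, 0.6, -0.1]
finger_gap: -0.2
```

```bash
(python3 -m pendant '[[0,0,0,1,0],[0,0,0,0,0]]'; python3 -m pendant '[[0,0,0,0.5,0],[0,0,0,0,0]]';python3 -m pendant '[[0,0,0,0.5,0],[0,0,0,0,0]]'; python3 -m pendant '[[0,0,0,0.5,0],[0,0,0,0,0]]'; python3 -m pendant '[[0,0,0,0.5,0],[0,0,0,0,0]]'; python3 -m pendant '[[0,0,0,0.5,0],[0,0,0,0,0]]') | grep -E "pos|force"
```

```text
tool_pos: [468.5, 51.2, 60.1]
ft_force: [0.2, 0.2, -0.2]
tool_pos: [468.5, 51.3, 59.8]
ft_force: [-0.5, -0.2, 1.6]
tool_pos: [468.5, 51.3, 59.3]
ft_force: [-1.5, 0.8, 4.3]
tool_pos: [468.5, 51.2, 58.8]
ft_force: [-2.2, -0.4, 5.8]
tool_pos: [468.5, 51.3, 58.3]
ft_force: [-2.3, -0.7, 4.2]
tool_pos: [468.6, 51.2, 57.8]
ft_force: [-1.7, 0.0, 5.6]
```

```bash
(python3 -m pendant '[[0,0,0,0.5,0],[0,0,0,0,0]]'; python3 -m pendant '[[0,0,0,0.5,0],[0,0,0,0,0]]';python3 -m pendant '[[0,0,0,0.5,0],[0,0,0,0,0]]'; python3 -m pendant '[[0,0,0,0,0]]') | grep -E "pos|force"
```

```text
tool_pos: [468.5, 51.2, 57.1]
ft_force: [-2.3, 0.6, 3.7]
tool_pos: [468.5, 51.2, 56.6]
ft_force: [-2.5, 0.8, 2.1]
tool_pos: [468.5, 51.3, 56.1]
ft_force: [-1.0, 0.8, 2.1]
tool_pos: [468.5, 51.3, 56.1]
ft_force: [-0.9, -0.2, 2.7]
```

```bash
python3 -m pendant '[[0,0,0,-5,0],[0,0,0,-25,0],[0.5,0,0,-40,0],[1,20,-36,-20,0],[1,21,-37,0,0],[1,21,-37,0,0],[1,21,-37,0,0],[1,21,-37,0,0],[1,0,0,0,0],[1,0,0,0,0]]'
python3 -c "
from h import *
print(togo([572.4,237,46]))
im,d,P=cloud('wrist');cv2.imwrite('pics/w2.png',im)
q=(abs(P[...,2]-88)<4)&(np.hypot(P[...,0]-572,P[...,1]-237)<45);Q=P[q]
print(Q.mean(0),cv2.minEnclosingCircle(Q[:,:2].astype(np.float32)),q.sum())"
```

```text
time: 8.65
tool_pos: [571.6, 236.3, 145.4]
tcp_rot: [180.0, 0.1, 0.3]
ft_force: [-0.2, -0.8, 0.7]
finger_gap: 85.4
[ 1.  -0.8 99.4]
[574.47586377 237.38776047  88.57646358] ((574.65234375, 235.9881591796875), 29.08989906311035) 4358
```

View pics/w2.png

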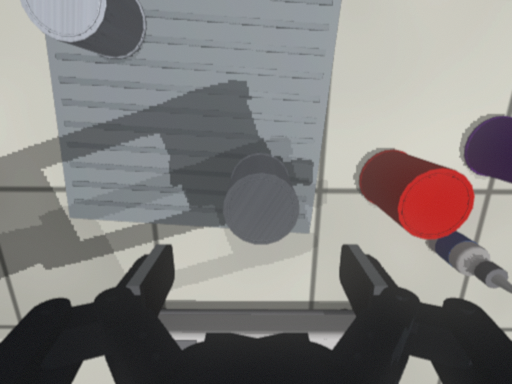

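The wrist view shows beaker1 at (262,207), centred between the open fingers (columns 173 and 340). The red look-alike is clear to the right.

```bash
python3 -m pendant '[[1,1,-0.5,20,0],[1,0,0,30,0],[1,0,0,30,0],[1,0,0,19,0],[1,0,0,0,0]]'; python3 -m pendant '[[0,0,0,0,0],[0,0,0,0,0],[0,0,0,0,0],[0,0,0,0,0],[0,0,0,0,0],[0,0,0,0,0],[0,0,0,0,0],[0,0,0,0,0]]' 60;  python3 -m pendant '[[0,0,0,-10,0],[0,0,0,-20,0],[0,0,0,-30,0],[0,0,0,0,0]]'
```

```text
time: 9.2
tool_pos: [569.9, 233.9, 44.0]
tcp_rot: [179.9, 0.3, 0.1]
ft_force: [-0.8, -0.0, -0.5]
finger_gap: 85.8
time: 10.0
tool_pos: [574.7, 236.4, 50.0]
tcp_rot: [-180.0, -0.2, 0.2]
ft_force: [-0.1, -1.3, 7.9]
finger_gap: 57.4
time: 10.4
tool_pos: [576.1, 237.3, 113.4]
tcp_rot: [-179.8, -0.5, 0.2]
ft_force: [1.0, 0.0, -0.7]
finger_gap: 57.1
```

```bash
python3 -m pendant '[[0,0,0,-25,0],[0,0,0,0,0],[0,0,0,0,0],[0,0,0,0,0]]'; python3 -c "
from h import *
print(togo([621.4,-9.4,140]))"
```

```text
time: 10.8
tool_pos: [572.1, 235.9, 130.7]
tcp_rot: [180.0, 0.1, 0.2]
ft_force: [0.0, -0.4, -1.6]
finger_gap: 57.3
[ 48.3 245.5  -9.2]
```

```bash
python3 -m pendant '[[0,4,20,-10,0],[0,6,30,0,0],[0,8,40,0,0],[0,8,40,0,0],[0,8,40,0,0],[0,8,40,0,0],[0,5,25,0,0],[0,1.5,10.5,0,0],[0,0,0,0,0],[0,0,0,0,0]]';python3 -m pendant '[[0,0,0,0,0],[0,0,0,0,0]]'; python3 -c "
from h import *
print(togo([621.4,-9.4,110]))
im,d,P=cloud('scene');cv2.imwrite('pics/s3.png',im[120:270,180:380].repeat(3,0).repeat(3,1))
c,e,M=cam('wrist')
im,d,P=cloud('top');q=(P[...,2]>145)&(P[...,2]<190)&(np.hypot(P[...,0]-621,P[...,1]+9)<33);print(q.sum(),np.nanmean(P[q],0) if q.sum() else '')
"
```

```text
time: 11.8
tool_pos: [621.7, -8.2, 141.3]
tcp_rot: [-180.0, 0.1, 0.2]
ft_force: [0.8, 0.7, -1.3]
finger_gap: 57.3
time: 12.0
tool_pos: [622.1, -7.7, 142.1]
tcp_rot: [-180.0, 0.0, 0.3]
ft_force: [0.3, 0.6, -2.0]
finger_gap: 57.3
[-0.7  1.7 32.1]
39 [603.52926601  11.22648578 167.80341911]
```

View pics/s3.png

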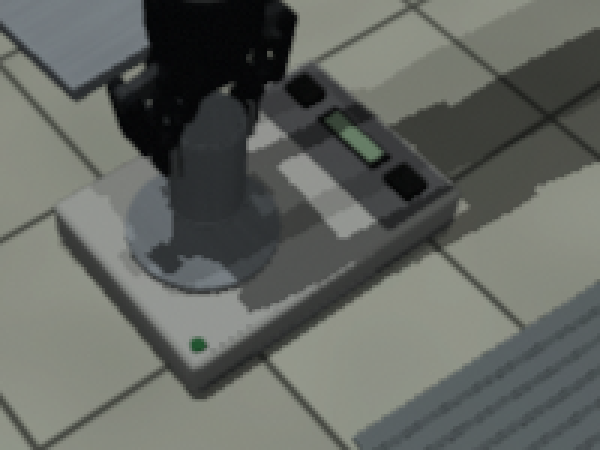

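The picture shows the beaker upright in the gripper above the pan. I'll lower it and watch the force.

```bash
(python3 -m pendant '[[0,-0.7,1.7,10,0],[0,0,0,10,0],[0,0,0,8,0],[0,0,0,4,0],[0,0,0,0,0],[0,0,0,0,0]]'; for i in 1; do python3 -m pendant '[[0,0,0,2,0],[0,0,0,0,0]]'; python3 -m pendant '[[0,0,0,1,0],[0,0,0,0,0]]'; python3 -m pendant '[[0,0,0,1,0],[0,0,0,0,0]]'; python3 -m pendant '[[0,0,0,1,0],[0,0,0,0,0]]'; done) | grep -E "pos|force|gap"
```

```text
tool_pos: [621.6, -10.9, 110.2]
ft_force: [-0.7, -0.9, -2.4]
finger_gap: 57.4
tool_pos: [621.7, -10.9, 108.4]
ft_force: [-0.6, -0.2, -1.6]
finger_gap: 57.3
tool_pos: [621.6, -10.9, 107.2]
ft_force: [0.3, -0.8, -0.8]
finger_gap: 57.1
tool_pos: [621.5, -10.9, 106.1]
ft_force: [0.2, -0.0, -1.9]
finger_gap: 57.5
tool_pos: [621.7, -10.9, 106.0]
ft_force: [-2.7, -0.3, 4.9]
finger_gap: 57.4
```

```bash
python3 -m pendant '[[1,0,0,0,0],[1,0,0,0,0],[1,0,0,0,0],[1,0,0,0,0],[1,0,0,0,0],[1,0,0,0,0],[1,0,0,0,0]]'; python3 -m pendant '[[1,0,0,-20,0],[1,0,0,-40,0],[1,0,0,-40,0],[0,-40,15,-10,0],[0,-45,20,0,0],[0,-45,20,0,0],[0,-25,6,0,0],[0,0,0,0,0],[0,0,0,0,0]]'; python3 -c "
from h import *
print(togo([468,-71.7,63]))
im,d,P=cloud('top');q=(abs(P[...,2]-144)<5)&(np.hypot(P[...,0]-621,P[...,1]+9)<45);Q=P[q];print(q.sum(),Q.mean(0),cv2.minEnclosingCircle(Q[:,:2].astype(np.float32)))
cv2.imwrite('pics/t4.png',im)
"
```

```text
time: 14.2
tool_pos: [621.6, -10.9, 105.2]
tcp_rot: [-180.0, 0.0, 0.2]
ft_force: [-0.1, -0.3, -0.3]
finger_gap: 85.3
time: 15.1
tool_pos: [467.1, -72.7, 215.8]
tcp_rot: [180.0, -0.1, 0.2]
ft_force: [0.4, -0.4, 0.5]
finger_gap: 0.1
[  0.7  -1.  152.8]
598 [619.42679928  -9.48229204 143.7550211 ] ((619.8397216796875, -9.333965301513672), 29.11191749572754)
```

```bash
(python3 -m pendant '[[0,0.7,-1,30,0],[0,0,0,40,0],[0,0,0,40,0],[0,0,0,30,0],[0,0,0,11,0],[0,0,0,0,0],[0,0,0,0,0],[0,0,0,0,0]]'; python3 -m pendant '[[0,0,0,1,0],[0,0,0,0,0]]'; python3 -m pendant '[[0,0,0,1,0],[0,0,0,0,0]]';python3 -m pendant '[[0,0,0,0.5,0],[0,0,0,0,0]]'; python3 -m pendant '[[0,0,0,0.5,0],[0,0,0,0,0]]'; python3 -m pendant '[[0,0,0,0.5,0],[0,0,0,0,0]]'; python3 -m pendant '[[0,0,0,0.5,0],[0,0,0,0,0]]')  | grep -E "pos|force"
```

```text
tool_pos: [469.4, -71.8, 66.3]
ft_force: [-0.5, -0.1, 0.3]
tool_pos: [468.3, -71.7, 64.3]
ft_force: [-0.7, 0.3, 0.8]
tool_pos: [467.5, -71.5, 62.3]
ft_force: [0.4, -0.6, -0.1]
tool_pos: [467.4, -71.4, 61.6]
ft_force: [-0.2, 0.5, 0.7]
tool_pos: [467.4, -71.5, 61.1]
ft_force: [-0.2, 0.0, -0.3]
tool_pos: [467.4, -71.4, 60.6]
ft_force: [0.0, -0.2, -0.8]
tool_pos: [467.5, -71.4, 60.1]
ft_force: [-0.9, 0.6, -0.2]
```

```bash
(python3 -m pendant '[[0,0,0,0.5,0],[0,0,0,0.5,0],[0,0,0,0,0]]';python3 -m pendant '[[0,0,0,0.5,0],[0,0,0,0,0]]'; python3 -m pendant '[[0,0,0,0.5,0],[0,0,0,0,0]]'; python3 -m pendant '[[0,0,0,0.5,0],[0,0,0,0,0]]'; python3 -m pendant '[[0,0,0,0.5,0],[0,0,0,0,0]]'; python3 -m pendant '[[0,0,0,0.5,0],[0,0,0,0,0]]')  | grep -E "pos|force"
```

```text
tool_pos: [467.5, -71.5, 59.4]
ft_force: [-2.6, -0.1, 4.9]
tool_pos: [467.5, -71.5, 58.9]
ft_force: [-2.6, 0.4, 5.5]
tool_pos: [467.5, -71.5, 58.3]
ft_force: [-2.1, 0.4, 5.3]
tool_pos: [467.5, -71.5, 57.8]
ft_force: [-2.2, 0.9, 4.6]
tool_pos: [467.5, -71.5, 57.1]
ft_force: [-0.6, 0.5, 3.1]
tool_pos: [467.5, -71.4, 56.5]
ft_force: [-1.1, 0.0, 3.2]
```

```bash
(python3 -m pendant '[[0,0,0,0.4,0],[0,0,0,0,0]]'; python3 -m pendant '[[0,0,0,-4,0],[0,0,0,-25,0],[0.5,0,0,-45,0],[1,0,0,-45,0],[1,40,-10,-10,0],[1,40,-18,0,0],[1,40,-18,0,0],[1,30,-13,0,0],[1,4,-1,0,0],[1,0,0,0,0]]';python3 -m pendant '[[1,0,0,0,0],[1,0,0,0,0]]') | grep -E "time|pos|force|gap"
python3 -c "
from h import *
print(togo([621,-10.5,104]))
im,d=optics.snapshot('scene');cv2.imwrite('pics/s5.png',im[120:270,180:380].repeat(3,0).repeat(3,1))
im,d,P=cloud('top');m=(P[...,2]>10)&(P[...,2]<26)&(P[...,1]<-200)&(P[...,1]>-460)&(P[...,0]>380)&(P[...,0]<660)
print('tray',cv2.minAreaRect(P[m][:,:2].astype(np.float32)),m.sum())
"
```

```text
time: 18.65
tool_pos: [467.5, -71.5, 56.2]
ft_force: [-1.6, -0.2, 2.3]
finger_gap: -0.3
time: 19.65
tool_pos: [621.4, -10.5, 184.5]
ft_force: [-1.3, 0.0, 0.1]
finger_gap: 85.5
time: 19.85
tool_pos: [620.5, -11.5, 185.5]
ft_force: [-0.1, 0.3, -0.2]
finger_gap: 85.4
[ 0.5 -1.  81.5]
tray ((521.2163696289062, -308.4559326171875), (180.25436401367188, 161.55221557617188), 3.474174737930298) 521
```

View pics/s5.png

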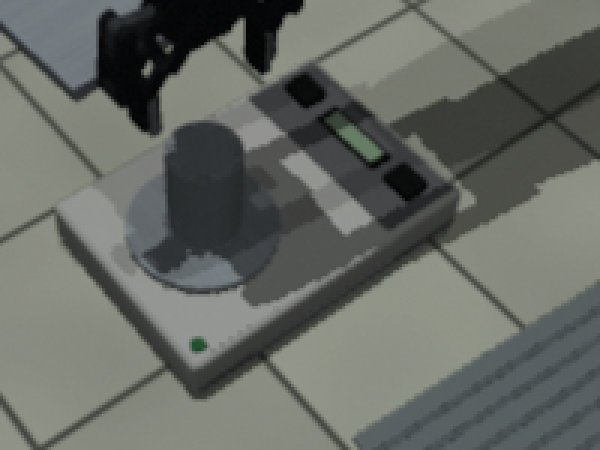

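Beaker1 is standing alone and upright in the middle of the pan. Next I'll grasp it and carry it to the tray.

```bash
(python3 -m pendant '[[1,0.5,-1,20,0],[1,0,0,30,0],[1,0,0,25,0],[1,0,0,6,0],[1,0,0,0,0],[1,0,0,0,0]]'; python3 -m pendant '[[0,0,0,0,0],[0,0,0,0,0],[0,0,0,0,0],[0,0,0,0,0],[0,0,0,0,0],[0,0,0,0,0],[0,0,0,0,0],[0,0,0,0,0]]' 60;  python3 -m pendant '[[0,0,0,-10,0],[0,0,0,-20,0],[0,0,0,-10,0],[0,0,0,0,0],[0,0,0,0,0]]')| grep -E "time|pos|force|gap"
python3 -c "
from h import *
print(togo([523,-309.5,145]))"
```

```text
time: 20.55
tool_pos: [622.6, -10.1, 106.1]
ft_force: [1.1, 0.0, -0.0]
finger_gap: 85.4
time: 21.35
tool_pos: [623.1, -10.0, 106.5]
ft_force: [-0.4, -0.2, 6.6]
finger_gap: 57.3
time: 21.85
tool_pos: [621.8, -9.9, 144.4]
ft_force: [0.6, 0.7, -2.4]
finger_gap: 56.9
[-100.   299.3   -0.7]
```

```bash
(python3 -m pendant '[[0,-6,20,0,0],[0,-12,36,0,0],[0,-14,42,0,0],[0,-14,42,0,0],[0,-14,42,0,0],[0,-14,42,0,0],[0,-13,38,0,0],[0,-9,27,0,0],[0,-3,9,0,0],[0,-1,1.5,0,0]]';python3 -m pendant '[[0,0,0,10,0],[0,0,0,25,0],[0,0,0,25,0],[0,0,0,15,0],[0,0,0,8,0],[0,0,0,4,0],[0,0,0,0,0],[0,0,0,0,0]]') | grep -E "time|pos|force|gap"
python3 -c "
from h import *
print(togo([523,-309,54]))"
```

```text
time: 22.85
tool_pos: [521.9, -310.4, 143.2]
ft_force: [0.3, 0.3, -1.4]
finger_gap: 57.3
time: 23.65
tool_pos: [523.7, -310.1, 58.5]
ft_force: [-0.3, -0.0, -0.9]
finger_gap: 57.4
[-0.7 -1.1  4.5]
```

```bash
(python3 -m pendant '[[0,0,0,4,0],[0,0,0,2,0],[0,0,0,0,0],[0,0,0,0,0]]';python3 -m pendant '[[0,0,0,1,0],[0,0,0,0,0]]';python3 -m pendant '[[0,0,0,1,0],[0,0,0,0,0]]';python3 -m pendant '[[0,0,0,1,0],[0,0,0,0,0]]') | grep -E "time|pos|force|gap"
```

```text
time: 24.05
tool_pos: [522.8, -309.8, 51.3]
ft_force: [0.3, 0.6, -0.9]
finger_gap: 57.2
time: 24.25
tool_pos: [522.8, -309.7, 50.2]
ft_force: [0.8, 0.1, -1.7]
finger_gap: 57.0
time: 24.45
tool_pos: [523.0, -309.9, 49.6]
ft_force: [-1.2, -0.0, 0.9]
finger_gap: 57.2
time: 24.65
tool_pos: [523.1, -310.0, 49.6]
ft_force: [-3.8, 3.0, 9.8]
finger_gap: 57.1
```

```bash
(python3 -m pendant '[[1,0,0,0,0],[1,0,0,0,0],[1,0,0,0,0],[1,0,0,0,0],[1,0,0,0,0],[1,0,0,0,0],[1,0,0,0,0]]'; python3 -m pendant '[[1,0,0,-20,0],[1,0,0,-40,0],[1,0,0,-30,0],[1,-3,-25,-10,0],[1,-5,-40,0,0],[1,-6,-48,0,0],[1,-6,-48,0,0],[1,-6,-48,0,0],[1,-6,-48,0,0],[1,-6,-48,0,0]]';python3 -m pendant '[[1,-6,-48,0,0],[1,-6,-48,0,0],[1,-6,-48,0,0],[1,-6,-48,0,0],[1,-6,-48,0,0],[1,-6,-48,0,0],[1,-5,-40,0,0],[1,-3,-20,0,0],[1,0,0,0,0],[1,0,0,0,0]]') | grep -E "time|pos|force|gap"
python3 -c "
from h import *
im,d,P=cloud('top');q=(abs(P[...,2]-87)<5)&(np.hypot(P[...,0]-521,P[...,1]+308)<45);Q=P[q];print(q.sum(),Q.mean(0),cv2.minEnclosingCircle(Q[:,:2].astype(np.float32)))
cv2.imwrite('pics/t6.png',im)
im,d,P=cloud('wrist')
q=(abs(P[...,2]-72)<4)&(np.hypot(P[...,0]-441,P[...,1]-381)<45);Q=P[q]
print(Q.mean(0),cv2.minEnclosingCircle(Q[:,:2].astype(np.float32)),q.sum());print(togo([442,381,32]))"
```

```text
time: 25.35
tool_pos: [522.9, -309.7, 48.2]
ft_force: [0.0, -0.1, -0.7]
finger_gap: 85.7
time: 26.35
tool_pos: [483.3, -3.2, 148.6]
ft_force: [0.2, 0.5, 0.8]
finger_gap: 85.4
time: 27.35
tool_pos: [438.2, 342.9, 148.1]
ft_force: [0.0, 0.5, -0.3]
finger_gap: 85.4
563 [ 521.71216505 -308.82691771   86.80056942] ((522.2466430664062, -309.059814453125), 29.25749397277832)
[443.05536151 381.54891077  72.56008753] ((443.0688781738281, 380.57598876953125), 28.90653419494629) 4283
[  3.5 -39.1 116.2]
```

View pics/t6.png

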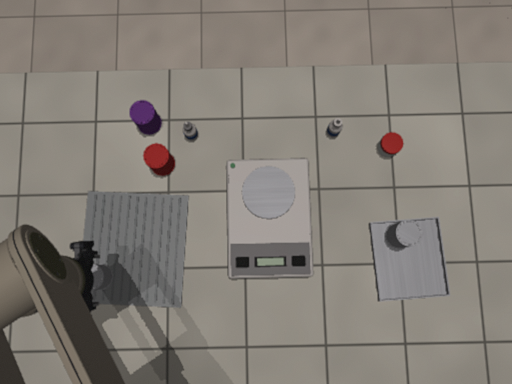

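The top picture shows the tray was knocked, from (397,236) to (408,259). Beaker1, at (407,234), still stands level on its floor towards the back wall. I'll measure that while fetching beaker2.

```bash
(python3 -m pendant '[[1,3.5,-39,0,0],[1,0,0,20,0],[1,0,0,35,0],[1,0,0,35,0],[1,0,0,20,0],[1,0,0,6,0],[1,0,0,0,0],[1,0,0,0,0],[1,0,0,0,0]]';python3 -m pendant '[[0,0,0,0,0],[0,0,0,0,0],[0,0,0,0,0],[0,0,0,0,0],[0,0,0,0,0],[0,0,0,0,0],[0,0,0,0,0],[0,0,0,0,0]]' 60;  python3 -m pendant '[[0,0,0,-10,0],[0,0,0,-20,0],[0,0,0,-35,0],[0,0,0,-30,0],[0,0,0,0,0],[0,0,0,0,0],[0,0,0,0,0]]')| grep -E "time|pos|force|gap"
python3 -c "
from h import *
print(togo([622,-10,130]))
im,d,P=cloud('top');m=(P[...,2]>10)&(P[...,2]<26)&(P[...,1]<-200)&(P[...,1]>-460)&(P[...,0]>350)&(P[...,0]<660)
print('tray',cv2.minAreaRect(P[m][:,:2].astype(np.float32)),m.sum())"
```

```text
time: 28.35
tool_pos: [443.2, 382.6, 34.4]
ft_force: [0.1, -0.4, 0.2]
finger_gap: 85.1
time: 29.15
tool_pos: [442.5, 382.6, 33.7]
ft_force: [-0.9, -1.0, 5.7]
finger_gap: 57.0
time: 29.85
tool_pos: [440.9, 381.4, 126.0]
ft_force: [0.6, 0.2, -1.8]
finger_gap: 56.7
[179.6 392.1  -3.9]
tray ((468.2529296875, -330.14263916015625), (180.07530212402344, 162.8494415283203), 3.400192975997925) 587
```

```bash
(python3 -m pendant '[[0,8,18,-5,0],[0,16,35,0,0],[0,20,44,0,0],[0,20,44,0,0],[0,20,44,0,0],[0,20,44,0,0],[0,20,44,0,0],[0,20,44,0,0],[0,18,39,0,0],[0,12,24,0,0]]';python3 -m pendant '[[0,6,10,0,0],[0,0,0,0,0],[0,0,0,0,0]]') | grep -E "time|pos|force|gap"
python3 -c "
from h import *
print(togo([622.5,-8,93]))
im,d=optics.snapshot('scene');cv2.imwrite('pics/s7.png',im[120:270,180:380].repeat(3,0).repeat(3,1))"
```

```text
time: 30.9
tool_pos: [617.0, -0.7, 130.5]
ft_force: [0.3, 0.1, -1.7]
finger_gap: 56.9
time: 31.2
tool_pos: [622.4, -6.3, 131.3]
ft_force: [0.4, 0.9, -1.6]
finger_gap: 57.0
[ 0.2  1.7 38.3]
```

View pics/s7.png

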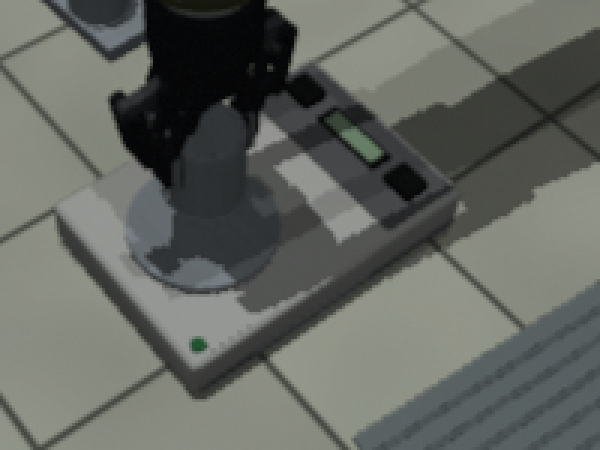

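Beaker2 is held upright above the pan. Lowering it now.

```bash
(python3 -m pendant '[[0,0.2,1.2,10,0],[0,0,0,14,0],[0,0,0,10,0],[0,0,0,4,0],[0,0,0,0,0],[0,0,0,0,0]]'; python3 -m pendant '[[0,0,0,1.5,0],[0,0,0,0,0]]'; python3 -m pendant '[[0,0,0,1,0],[0,0,0,0,0]]'; python3 -m pendant '[[0,0,0,1,0],[0,0,0,0,0]]') | grep -E "pos|force|gap"
```

```text
tool_pos: [623.5, -8.5, 94.4]
ft_force: [0.0, -0.6, -1.4]
finger_gap: 56.8
tool_pos: [623.8, -8.7, 93.2]
ft_force: [0.5, -1.0, -2.3]
finger_gap: 56.7
tool_pos: [623.5, -8.6, 91.9]
ft_force: [0.2, -0.9, -2.1]
finger_gap: 56.6
tool_pos: [623.4, -8.6, 90.7]
ft_force: [0.2, 0.3, -1.5]
finger_gap: 56.6
```

```bash
(python3 -m pendant '[[0,0,0,1,0],[0,0,0,0,0]]'; python3 -m pendant '[[0,0,0,1,0],[0,0,0,0,0]]') | grep -E "pos|force|gap"
```

```text
tool_pos: [623.5, -8.6, 89.8]
ft_force: [0.3, -0.1, -1.9]
finger_gap: 56.8
tool_pos: [623.6, -8.6, 89.8]
ft_force: [-3.6, -0.1, 5.0]
finger_gap: 56.6
```

```bash
(python3 -m pendant '[[1,0,0,0,0],[1,0,0,0,0],[1,0,0,0,0],[1,0,0,0,0],[1,0,0,0,0],[1,0,0,0,0],[1,0,0,0,0]]'; python3 -m pendant '[[1,0,0,-20,0],[1,0,0,-40,0],[1,0,0,-40,0],[0,-40,15,0,0],[0,-45,20,0,0],[0,-45,20,0,0],[0,-25,8,0,0],[0,0,0,0,0],[0,0,0,0,0]]')| grep -E "time|pos|force|gap"; python3 -c "
from h import *
print(togo([467.7,-71.6,63]))
im,d,P=cloud('top');q=(abs(P[...,2]-128)<5)&(np.hypot(P[...,0]-621,P[...,1]+9)<45);Q=P[q];print(q.sum(),Q.mean(0),cv2.minEnclosingCircle(Q[:,:2].astype(np.float32)))
"
```

```text
time: 33.55
tool_pos: [623.5, -8.6, 88.8]
ft_force: [0.4, 0.5, -0.8]
finger_gap: 85.2
time: 34.45
tool_pos: [469.0, -72.4, 189.3]
ft_force: [0.7, 0.0, -0.3]
finger_gap: 0.4
[ -1.5  -0.8 126.3]
570 [621.39196371  -8.87583534 127.76543555] ((621.5643310546875, -8.774619102478027), 28.804540634155273)
```

Beaker2 is centred to within 0.3 mm. Now I'll press print.

```bash
(python3 -m pendant '[[0,-1.3,-0.8,30,0],[0,0,0,40,0],[0,0,0,40,0],[0,0,0,14,0],[0,0,0,0,0],[0,0,0,0,0],[0,0,0,0,0],[0,0,0,0,0]]'; python3 -m pendant '[[0,0,0,1,0],[0,0,0,0,0]]';python3 -m pendant '[[0,0,0,1,0],[0,0,0,0,0],[0,0,0,0,0]]')  | grep -E "pos|force"
```

```text
tool_pos: [469.1, -71.7, 66.9]
ft_force: [-0.5, 0.2, -0.2]
tool_pos: [467.8, -71.5, 64.4]
ft_force: [-0.0, 0.4, -1.4]
tool_pos: [467.3, -71.3, 62.7]
ft_force: [0.9, 1.0, -0.5]
```

```bash
(python3 -m pendant '[[0,0,0,1,0],[0,0,0,1,0],[0,0,0,0,0],[0,0,0,0,0]]'; python3 -m pendant '[[0,0,0,0.5,0],[0,0,0,0.5,0],[0,0,0,0,0]]';python3 -m pendant '[[0,0,0,0.5,0],[0,0,0,0,0]]'; python3 -m pendant '[[0,0,0,0.5,0],[0,0,0,0,0]]'; python3 -m pendant '[[0,0,0,0.5,0],[0,0,0,0,0]]'; python3 -m pendant '[[0,0,0,0.5,0],[0,0,0,0,0]]'; python3 -m pendant '[[0,0,0,0.5,0],[0,0,0,0,0]]')  | grep -E "pos|force"
```

```text
tool_pos: [467.3, -71.3, 60.7]
ft_force: [0.3, 0.4, -0.8]
tool_pos: [467.5, -71.4, 59.9]
ft_force: [-0.2, -0.2, 0.7]
tool_pos: [467.5, -71.4, 59.5]
ft_force: [-1.6, 1.2, 2.7]
tool_pos: [467.5, -71.4, 59.0]
ft_force: [-2.1, 0.9, 4.3]
tool_pos: [467.5, -71.4, 58.4]
ft_force: [-2.6, 0.1, 4.5]
tool_pos: [467.5, -71.4, 57.9]
ft_force: [-2.0, 0.6, 4.9]
tool_pos: [467.5, -71.4, 57.3]
ft_force: [-1.5, 0.9, 3.5]
```

```bash
(python3 -m pendant '[[0,0,0,0.5,0],[0,0,0,0,0]]';python3 -m pendant '[[0,0,0,0.5,0],[0,0,0,0,0]]'; python3 -m pendant '[[0,0,0,-4,0],[0,0,0,-25,0],[0.5,0,0,-45,0],[1,0,0,-45,0],[1,40,-10,-10,0],[1,40,-18,0,0],[1,40,-18,0,0],[1,30,-13,0,0],[1,4,-3,0,0],[1,0,0,0,0]]';python3 -m pendant '[[1,0,0,0,0],[1,0,0,0,0]]') | grep -E "time|pos|force|gap"
python3 -c "
from h import *
print(togo([623,-8.7,90]))
im,d,P=cloud('top');m=(P[...,2]>10)&(P[...,2]<26)&(P[...,1]<-200)&(P[...,1]>-460)&(P[...,0]>350)&(P[...,0]<660)
print('tray',cv2.minAreaRect(P[m][:,:2].astype(np.float32)),m.sum())
q=(abs(P[...,2]-87)<5)&(np.hypot(P[...,0]-521,P[...,1]+308)<45);Q=P[q];print(q.sum(),Q.mean(0),cv2.minEnclosingCircle(Q[:,:2].astype(np.float32)))"
```

```text
time: 37.7
tool_pos: [467.4, -71.4, 56.7]
ft_force: [-0.2, 0.2, 2.9]
finger_gap: -0.0
time: 37.9
tool_pos: [467.4, -71.4, 56.2]
ft_force: [0.5, -0.7, 2.0]
finger_gap: -0.1
time: 38.9
tool_pos: [621.0, -8.2, 184.4]
ft_force: [-0.3, -0.4, 0.1]
finger_gap: 85.6
time: 39.1
tool_pos: [620.3, -9.4, 185.5]
ft_force: [-0.7, 0.5, 0.4]
finger_gap: 85.2
[ 2.8 -0.7 95.5]
tray ((468.2060546875, -329.8279113769531), (180.72991943359375, 161.8763427734375), 3.156261682510376) 590
563 [ 521.37723007 -308.73153527   86.77081391] ((521.5226440429688, -309.4355773925781), 29.264991760253906)
```

```bash
(python3 -m pendant '[[1,2.8,-0.7,20,0],[1,0,0,35,0],[1,0,0,30,0],[1,0,0,10,0],[1,0,0,0,0],[1,0,0,0,0],[1,0,0,0,0]]'; python3 -m pendant '[[0,0,0,0,0],[0,0,0,0,0],[0,0,0,0,0],[0,0,0,0,0],[0,0,0,0,0],[0,0,0,0,0],[0,0,0,0,0],[0,0,0,0,0]]' 60;  python3 -m pendant '[[0,0,0,-10,0],[0,0,0,-25,0],[0,0,0,-40,0],[0,0,0,-10,0],[0,0,0,0,0],[0,0,0,0,0],[0,0,0,0,0]]')| grep -E "time|pos|force|gap"
python3 -c "
from h import *
print(togo([523,-309,180]))"
```

```text
time: 39.85
tool_pos: [625.5, -8.3, 92.9]
ft_force: [-0.1, -0.3, 0.3]
finger_gap: 85.4
time: 40.65
tool_pos: [625.1, -8.1, 92.0]
ft_force: [0.4, 0.2, 5.4]
finger_gap: 56.9
time: 41.35
tool_pos: [622.6, -7.9, 172.9]
ft_force: [-0.1, 0.8, -2.1]
finger_gap: 56.8
[-100.8  300.7   -6.8]
```

```bash
(python3 -m pendant '[[0,-6,20,-6,0],[0,-12,36,0,0],[0,-14,42,0,0],[0,-14,42,0,0],[0,-14,42,0,0],[0,-14,42,0,0],[0,-13,38,0,0],[0,-9,27,0,0],[0,-3,9,0,0],[0,-1,2,0,0]]';python3 -m pendant '[[0,0,0,10,0],[0,0,0,20,0],[0,0,0,15,0],[0,0,0,5,0],[0,0,0,0,0],[0,0,0,0,0],[0,0,0,0,0]]') | grep -E "time|pos|force|gap"
python3 -c "
from h import *
print(togo([523,-308.4,124]))
im,d=optics.snapshot('scene');im=im[60:170,150:280];cv2.imwrite('pics/s8.png',cv2.resize(im,None,fx=5,fy=5,interpolation=cv2.INTER_CUBIC))"
```

```text
time: 42.35
tool_pos: [523.9, -309.0, 179.6]
ft_force: [-0.3, -0.1, -1.8]
finger_gap: 56.5
time: 43.05
tool_pos: [525.8, -308.7, 132.4]
ft_force: [1.0, -0.1, -1.7]
finger_gap: 56.7
[-2.8 -0.3  8.4]
```

View pics/s8.png

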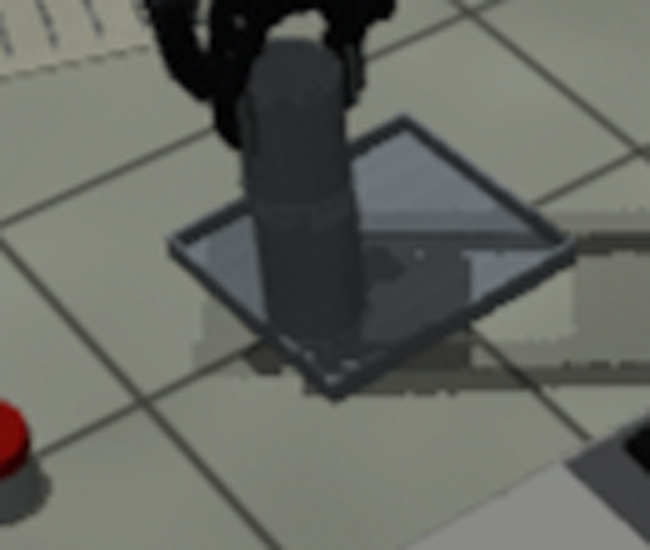

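The picture shows beaker2 held upright just above beaker1 in the tray. I'll correct x, then compare the two walls numerically in the scene cloud.

```bash
(python3 -m pendant '[[0,-2.8,-0.3,3,0],[0,0,0,2,0],[0,0,0,0,0],[0,0,0,0,0],[0,0,0,0,0]]') | grep -E "time|pos|force|gap"
cat >> h.py <<'E'
from scipy.optimize import least_squares
def walls(c=(522,-309),bands=((15,45),(45,75),(97,115),(100,140))):
    im,d,P=cloud('scene')
    for a,b in bands:
        q=(P[...,2]>a)&(P[...,2]<b)&(np.hypot(P[...,0]-c[0],P[...,1]-c[1])<45); Q=P[q][:,:2]
        f=least_squares(lambda p:np.hypot(*(Q-p).T)-29,c,loss='soft_l1')
        print((a,b),q.sum(),f.x.round(1),round(np.median(abs(f.fun)),2))
E
python3 -c "
from h import *
walls();print(togo([523,-308.4,119]))"
```

```text
time: 43.6
tool_pos: [522.3, -308.2, 126.3]
ft_force: [-1.1, 0.2, -0.9]
finger_gap: 56.6
(15, 45) 181 [ 523.9 -313.5] 0.97
(45, 75) 176 [ 523.1 -313.4] 0.76
(97, 115) 125 [ 522.4 -312.5] 0.7
(100, 140) 269 [ 522.5 -312.5] 0.76
[0.6 0.2 7.4]
```

```bash
(python3 -m pendant '[[0,0.6,0.4,3,0],[0,0,0,1,0],[0,0,0,0,0],[0,0,0,0,0]]'; python3 -m pendant '[[0,0,0,1,0],[0,0,0,0,0]]'; python3 -m pendant '[[0,0,0,1,0],[0,0,0,0,0]]'; python3 -m pendant '[[0,0,0,1,0],[0,0,0,0,0]]') | grep -E "pos|force|gap"
```

```text
tool_pos: [522.8, -308.5, 122.2]
ft_force: [-0.1, -0.3, -0.2]
finger_gap: 56.3
tool_pos: [522.8, -308.5, 121.2]
ft_force: [-0.4, 0.4, -1.4]
finger_gap: 56.7
tool_pos: [522.8, -308.5, 120.1]
ft_force: [-0.2, 0.2, -1.4]
finger_gap: 56.5
tool_pos: [522.8, -308.5, 119.1]
ft_force: [0.2, -0.2, -1.6]
finger_gap: 56.3
```

```bash
(python3 -m pendant '[[0,0,0,0.7,0],[0,0,0,0,0]]'; python3 -m pendant '[[0,0,0,0.7,0],[0,0,0,0,0]]'; python3 -m pendant '[[0,0,0,0.7,0],[0,0,0,0,0]]') | grep -E "pos|force|gap"
```

```text
tool_pos: [523.0, -308.7, 119.0]
ft_force: [-1.1, 0.2, 1.0]
finger_gap: 56.8
tool_pos: [523.1, -308.8, 119.0]
ft_force: [-3.7, 2.2, 6.1]
finger_gap: 56.9
tool_pos: [523.2, -308.9, 119.0]
ft_force: [-5.3, 2.5, 11.1]
finger_gap: 56.8
```

```bash
(python3 -m pendant '[[0,0,0,-1.2,0],[0,0,0,0,0]]'; python3 -m pendant '[[1,0,0,0,0],[1,0,0,0,0],[1,0,0,0,0],[1,0,0,0,0],[1,0,0,0,0],[1,0,0,0,0],[1,0,0,0,0]]'; python3 -m pendant '[[1,0,0,-20,0],[1,0,0,-40,0],[1,0,0,-40,0],[1,-20,-40,0,0],[1,-20,-40,0,0],[1,-20,-45,0,0],[1,-20,-45,0,0],[1,0,0,0,0],[1,0,0,0,0]]') | grep -E "pos|force|gap"
python3 -c "
from h import *
walls()
im,d,P=cloud('top');q=(abs(P[...,2]-155)<5)&(np.hypot(P[...,0]-521,P[...,1]+308)<45);Q=P[q];print(q.sum(),Q.mean(0),cv2.minEnclosingCircle(Q[:,:2].astype(np.float32)))
im2,d=optics.snapshot('scene');a=cv2.resize(im2[60:170,150:280],None,fx=3,fy=3,interpolation=cv2.INTER_CUBIC);b=im[:330,100:500]
cv2.imwrite('pics/f9.png',np.hstack([a,b]))
print(r.sense()['time'])"
```

```text
tool_pos: [523.2, -308.8, 119.0]
ft_force: [-1.9, 0.5, 5.2]
finger_gap: 56.3
tool_pos: [522.9, -308.5, 118.4]
ft_force: [-0.5, 0.6, 0.5]
finger_gap: 85.5
tool_pos: [442.2, -138.1, 218.8]
ft_force: [0.6, -0.7, -0.4]
finger_gap: 85.5
(15, 45) 185 [ 523.9 -313.6] 0.99
(45, 75) 179 [ 523.2 -313.4] 0.72
(97, 115) 118 [ 523.7 -313. ] 0.65
(100, 140) 266 [ 523.4 -313.1] 0.73
476 [ 527.51723417 -311.88332005  154.83220472] ((521.5531616210938, -309.60107421875), 29.263259887695312)
47.2
```

View pics/f9.png

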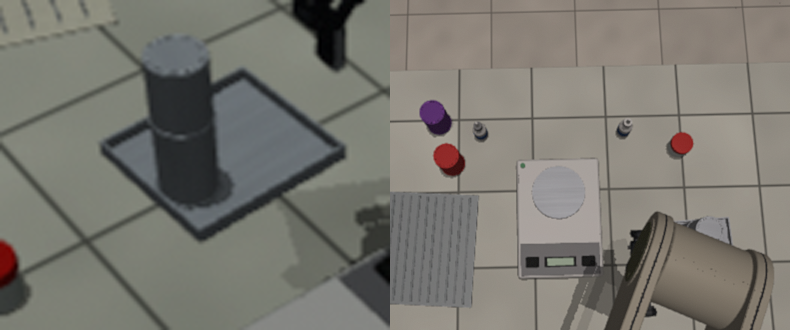

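The stack is straight: the scene-fitted axes agree within about 0.5 mm, and the top camera puts beaker2's cap at (521.6,-309.6) against (521.9,-309.2) for beaker1. The bottles, the jar and the look-alikes are where they started, and the arm is clear.

```bash
python3 -c "
from h import *
print(hand_in())"
```

```text
the job is handed in; nothing more can be done
None
```

The job is done and handed in at about 47 s of the 210 s allowed. Only two beakers were there, beaker1 (84 mm) and beaker2 (68 mm).

- **Balance keys:** I zeroed the empty balance, then weighed and printed beaker1 and then beaker2. Each press went about 4 mm down. Force peaked at 5–6 N and had fallen to 2–3 N at the deepest point, so each key clicked without reaching its stop. I never read the display, so the clicks are judged from force and travel alone.
- **On the pan:** beaker1 stood about 1.7 mm from the centre and beaker2 within 0.5 mm, each alone and released before printing.
- **Stack:** beaker2 sits on beaker1 in the tray, both mouth-down. Their axes agree within about 0.5 mm, and beaker2's top is at 155 mm as expected.
- **Tray knock:** the tray was knocked about 57 mm after beaker1 was placed. Beaker1 stayed upright on its floor, so the stack stands inside the tray but only about 2–3 mm from the back wall. I chose not to move it.
- **Other objects:** I saw no grip slackening. The dropper bottles, the jar and the red and purple look-alikes showed no change in the last picture.

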